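Snap the retaining clip onto the paper-roll spindle

TASK

Lock the paper roll on its stand: pick up the fork tool by its handle, and with the fork push the steel E-shaped clip along its guide sideways onto the neck of the spindle until both jaws spread and snap shut behind it. Go on until the clip meets its stop and press it home for a moment with about 11 N, never more than 15 N, which would bend it; touch the clip with the fork only and do not disturb the other things on the counter. Then lay the fork tool back down flat on the open counter and let go.

Things in the scene. Friction and masses are not known exactly. Their poses are not given: they have to be found in the camera images.
- fork_grip (a point): centre of the handle of the fork tool (loose, 0.10 kg, lying flat on the counter): black handle 100 mm long, 22 wide (grasp across this), 32 high, this point half-way up, 16 mm above the counter. +x points along the tool to the fork, +z up. A thin steel blade runs forward from the handle at mid-height
- fork_tip (a point): middle between the ends of the fork's two tines, 135 mm ahead (+x) of fork_grip at the same height. Blade 29 mm wide, 5 thick, from 60 mm ahead of fork_grip; the tines are its last 26 mm, each 9 wide with a gap of 11 mm between, ends square. Same axes as fork_grip
- stand_seat (a point): fixed roll stand (base 90 mm round, paper roll, dark steel plate on top): middle of the spindle's adjusting slot, on the plate 74 mm above the counter; +x is the push direction, +z up. Spindle: neck 16 wide, 11 long, 10.5 high, under a 23 mm cap. It is clamped somewhere along the slot, its axis up to 6 mm ahead of or behind this point (y = 0); not measured: feel for the stop
- guide_end (a point): open end of the clip's guide, a tongue of the stand's plate from x = -80 mm (here) to the spindle at the floor height of stand_seat, same axes. Rail on each side: inner faces at y = +-21.5 mm, 7 high, ending 4 mm short of stand_seat. Below this end stands a 12 x 40 mm leg. The fork comes in here, from -x
- clip_mid (a point): loose E-shaped steel clip (0.07 kg, 8 mm thick, 40 wide) lying in the guide 36 to 50 mm short of stand_seat. This point is half-way up it and lies on the spindle axis when home. +x: open side, towards the spindle. Jaws reach to x = +7. The middle prong (end at x = -9) meets the neck as a hard stop when home
- clip_back (a point): middle of the rear face of the clip's back bar, where the tines push (21 mm behind clip_mid, half-way up); an ear 5 wide, 6 long sticks out backwards, between the tines. Sliding takes under 1 N; from about 14 mm before home the jaws spread, at up to 4 to 7 N, then ride at less, and snap the clip home over the last 3 mm by themselves; then comes the hard stop
- jaw_left (a joint): spring jaw of the clip on its +y side, angle in rad: 0 closed (as at the start, and again when snapped in), about 0.13 while riding over the neck
- jaw_right (a joint): the same for the jaw on the -y side
- calculator: desk calculator 138 x 84 x 20 mm, bystander, origin under its centre
- tape_masking: roll of masking tape lying flat, 103 mm wide, 25 mm high, bystander, origin under its centre
- counter_bell: counter bell 85 mm wide, 58 mm high, bystander, origin under its centre
- stamp: rubber stamp with wooden knob 29 x 60 x 75 mm, bystander, origin under its centre

How it is judged:
On the way, in this order (a step that is already met when the one before it is completed fails the run):
1. the fork tool is picked up off the counter (height (world z) of fork_grip above 0.05 m), for 0.2 s.
2. the fork pushes the clip so that both jaws spread over the neck (value of joint each of jaw_left, jaw_right above 0.07 rad and contact force between fork and clip above 0.5 N), for 0.05 s.
3. the clip is home with both jaws snapped shut, and the fork presses it against its stop (x of clip_mid in the frame of stand_seat between -0.0074 and 0.0074 m and y of clip_mid in the frame of stand_seat between -0.003 and 0.003 m and z of clip_mid in the frame of stand_seat between 0 and 0.008 m and value of joint each of jaw_left, jaw_right below 0.03 rad and contact force between fork and clip above 8 N), for 0.1 s.
At the end, for the whole second after the job is handed in: The clip is on the spindle neck (within 7.4 mm of the stand_seat point along x, 3 mm across, resting on the guide floor) with both jaws closed to under 0.03 rad; the fork tool lies flat (within 7 degrees) and still on the counter, released and clear of the clip (x of clip_mid in the frame of stand_seat between -0.0074 and 0.0074 m and y of clip_mid in the frame of stand_seat between -0.003 and 0.003 m and z of clip_mid in the frame of stand_seat between 0 and 0.008 m and value of joint each of jaw_left, jaw_right below 0.03 rad and linear speed of each of clip, fork below 0.02 m/s and height (world z) of fork_grip between 0.005 and 0.025 m and angle between fork_grip's own x axis and vertical between 1.45 and 1.69 rad and contact force between fork and clip below 0.1 N); the robot touches nothing.
It fails at once if the fork pushes on the clip with more than 15 N (contact force between fork and clip above 15 N).
It fails at once if the robot itself touches the clip (contact force between the arm and clip above 0.5 N).
It fails at once if the fingers touch the clip (contact force between the fingers and clip above 0.5 N).
It fails at once if a bystander is shifted by more than 15 mm (distance of any of calculator, tape_masking, counter_bell, stamp from where it was at the start of the episode above 0.015 m).
It also fails if it takes over 58 s, if anything falls off the work surface, if the arm or the gripper's body presses on something with over 40 N, if the wrist force passes 120 N, or if a joint passes its speed limit or range.

ROBOT

A 6-joint arm with a two-finger parallel gripper is mounted at the origin on a cart in front of the work surface, level with it; the furniture and walls round the work are solid. World frame = base frame: x ahead of the robot, y to its left, z up, the work surface at z = 0. Lengths are in m, angles in rad, forces in N, time in s.
With the tool pointing down it reaches from about 0.4 to 0.825 m from the base axis. Payload 7 kg.
Tool frame: the origin (TCP) lies on the centre line of the jaws, within the pads' length; the fingertips stand 11 mm ahead of it and the grasp point (between the pads) lies 8 mm behind it (r.finger_overhang is the distance from the TCP to the fingertips, in m); z points along the fingers, y is the direction in which the jaws open and shut (so a half turn about z gives the same grasp; the last joint's range is limited). The gripper opens to 88 mm and grips with 3 to 60 N. Pads are 19 mm wide; open, the fingers measure 130 mm over their backs; the gripper's body (78 mm by 193 mm) begins 47 mm behind the grasp point.
Start: joints at [1.47, 0.359, 0.012, 0, -1.224, -0.288], TCP at [0.256, 0.625, 0.238] pointing down, gripper open.
Joint ranges: [-3.07, 3.07], [-1.43, 2.12], [-1.02, 1.25], [-3.03, 1.67], [-3.05, -0], [-3.03, 3.03]. Speed limits (rad/s): [2.39, 2.39, 3.01, 3.14, 3.14, 3.14].

INTERFACE

Orientations are given as a rotation vector (axis times angle).
In Python, from workcell import r, claw, kin, get_obs, grab_frame, workorder gives the robot as it stands. Calls block until the motion is done:
- r.reach(position, orientation): joint-space move of the TCP to a pose.
- r.movel(position, speed=0.15, attitude=None): straight line of the TCP; attitude=None keeps the orientation; speed is the mean speed in m/s.
- r.move_j(angles): joint-space move.
- claw.gripper_to(opening): opening from 0.0 (shut) to 1.0 (fully open); the grip force is fixed at half the most; returns when the fingers have stopped.
- r.hold(seconds).
- kin.solve_ik(position, orientation): joint angles nearest the present ones, or None.
- get_obs(): the state.
- grab_frame(name): name is "scene" or "top" or "wrist"; returns a dict with "frame" (384x512x3 uint8, blue, green, red), "fx", "fy", "cx", "cy" (pixels), "world_from_camera" (4x4, takes a point from camera to world coordinates); the wrist camera has in their place "tool_from_camera" (4x4, takes a point from camera to tool coordinates, whose origin is the TCP and whose axes are the flange's). Camera axes: x right, y down, z forward; pixel columns grow to the right and rows downward; lengths in m; the calibration is good to about 2 mm. A picture is of the moment at which its call begins: read the wrist's pose just before it. There is no depth.
A pose or a line that the arm cannot do raises r.PlanningError and nothing moves.
- workorder.hand_in(): hands the job in, once; it reports no verdict.
The state is a dict: "time_s": time; "joint_pos": joint angles; "joint_vel": joint speeds; "joint_torque": joint torques, N m; "tcp_pos": TCP position; "tool_rot": TCP orientation; "contact_force": force on the tool from outside, world axes, zero at the start; "ft_torque": the same for the moment, N m; "opening": opening from 0.0 (shut) to 1.0 (fully open).
Only numpy, scipy, OpenCV 4.12 (cv2) and the standard library are available. Lean on these libraries where they do the work, as an engineer would, in place of code of your own. Each camera call takes 0.05 s, during which the arm holds its last target.

## Working session

There is one attempt and no reset: what is moved stays moved. The work goes in short steps, each a Python script; the robot and the scene stay as the last script left them, time stands still between calls to the robot, and variables do not carry over. Pictures are saved under pics/ and viewed, and the job is handed in when it is done.

```bash
ls; mkdir -p pics
cat > h.py <<'E'
from workcell import r, claw, kin, get_obs, grab_frame, workorder
import numpy as np, cv2
from scipy.spatial.transform import Rotation as R
def cam(name):
    o=get_obs(); f=grab_frame(name)
    if name=="wrist":
        T=np.eye(4);T[:3,:3]=R.from_rotvec(o["tool_rot"]).as_matrix();T[:3,3]=o["tcp_pos"]
        W=T@np.array(f["tool_from_camera"])
    else: W=np.array(f["world_from_camera"])
    return f["frame"],(f["fx"],f["fy"],f["cx"],f["cy"]),W
def onplane(u,v,K,W,z):
    d=W[:3,:3]@np.array([(u-K[2])/K[0],(v-K[3])/K[1],1.]);o=W[:3,3]
    return o+d*(z-o[2])/d[2]
def proj(p,K,W):
    q=np.linalg.inv(W)@np.append(p,1); return K[0]*q[0]/q[2]+K[2],K[1]*q[1]/q[2]+K[3]
E
python3 - <<'E'
from h import *
o=get_obs();print(o)
for n in("scene","top","wrist"):
    f,K,W=cam(n);cv2.imwrite(f"pics/{n}0.png",f);print(n,K,W.round(3).tolist())
E
```

```text
pics
{'time_s': 0.0, 'joint_pos': array([ 1.47005178e+00,  3.59342536e-01,  1.10434543e-02, -3.30413155e-04,
       -1.22412282e+00, -2.88104159e-01]), 'joint_vel': array([ 1.03169797e-04,  8.65151181e-04, -1.02651240e-04,  1.69716170e-04,
       -5.97786337e-05, -2.72670600e-04]), 'joint_torque': array([-2.07930789e-03, -5.82718277e+01,  2.93066365e+01,  6.99753195e+00,
        7.07507323e-03, -1.52584389e-04]), 'tcp_pos': array([0.25575561, 0.6241449 , 0.23664822]), 'tool_rot': array([ 3.08075145e+00, -6.06816261e-01, -2.46866015e-04]), 'contact_force': array([ 0.10484824,  0.56811607, -0.44604014]), 'ft_torque': array([-0.02864261, -0.03957142, -0.02208369]), 'opening': 0.996548788847377}
scene (499.48320531880887, 499.48320531880887, 248.78760385555103, 191.64149902590435) [[0.519, -0.376, 0.768, -0.777], [-0.855, -0.252, 0.454, -0.706], [0.023, -0.892, -0.452, 0.814], [0.0, 0.0, 0.0, 1.0]]
top (383.2349879678784, 383.2349879678784, 248.77036428156916, 191.3252305882932) [[-0.027, -0.988, 0.155, 0.341], [-0.999, 0.031, 0.025, 0.042], [-0.03, -0.154, -0.988, 1.115], [0.0, 0.0, 0.0, 1.0]]
wrist (310.16405324163884, 310.16405324163884, 249.42317963362513, 193.477311812158) [[-0.378, -0.887, -0.264, 0.327], [-0.926, 0.362, 0.108, 0.596], [0.0, 0.285, -0.958, 0.384], [0.0, 0.0, 0.0, 1.0]]
```

View pics/scene0.png

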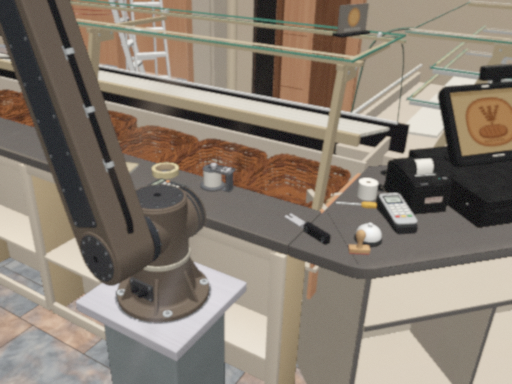

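View pics/top0.png

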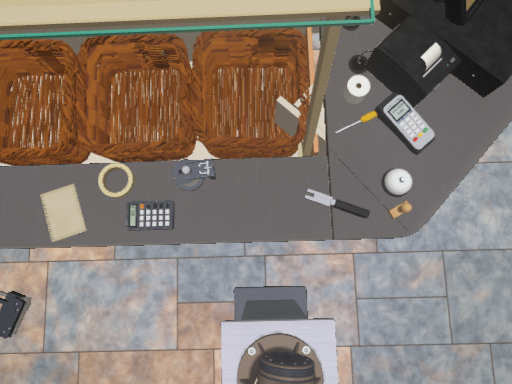

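View pics/wrist0.png

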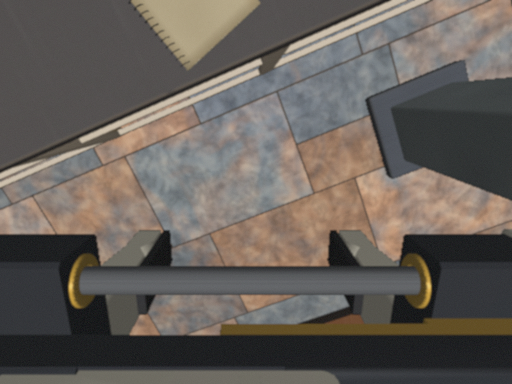

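Run:
```python
from h import *
f=cv2.imread("pics/top0.png")
a=cv2.resize(f[145:205,150:230],None,fx=7,fy=7,interpolation=cv2.INTER_CUBIC)
cv2.imwrite("pics/crop1.png",a)
f2=cv2.imread("pics/scene0.png")
b=cv2.resize(f2[140:210,190:250],None,fx=7,fy=7,interpolation=cv2.INTER_CUBIC)
cv2.imwrite("pics/crop2.png",b)
_,K,W=cam("top")
for n,u,v,z in[("stand",190,176,.074),("lug",206,168,.074),("handle_end",367,214,.03),("handle_front",335,202,.03),("tip",308,193,.016),("bell",398,182,.03),("calc",151,215,.02),("tape",116,180,.02),("stamp",401,209,.03),("glassedge",240,157,.0)]:
    print(n,onplane(u,v,K,W,z).round(3))
```

```text
stand [0.553 0.231 0.074]
lug [0.574 0.186 0.074]
handle_end [ 0.436 -0.262  0.03 ]
handle_front [ 0.473 -0.174  0.03 ]
tip [ 0.503 -0.101  0.016]
bell [ 0.525 -0.356  0.03 ]
calc [0.453 0.354 0.02 ]
tape [0.559 0.459 0.02 ]
stamp [ 0.448 -0.357  0.03 ]
glassedge [0.621 0.094 0.   ]
```

View pics/crop1.png

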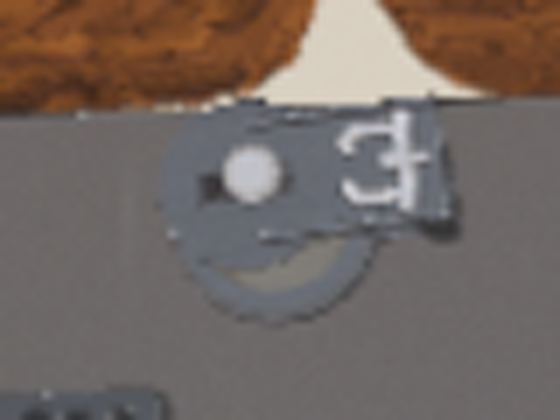

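View pics/crop2.png

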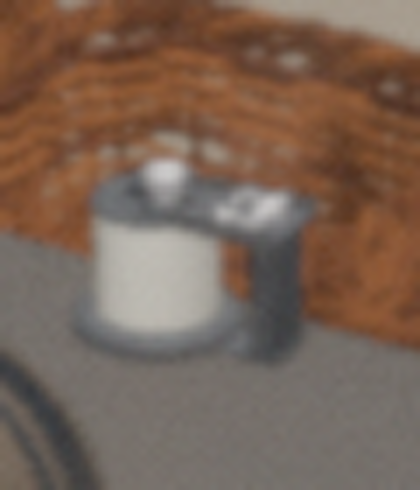

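Run:
```python
from h import *
f=grab_frame("wrist");print(np.array(f["tool_from_camera"]).round(4).tolist())
o=get_obs();print(R.from_rotvec(o["tool_rot"]).as_matrix().round(3).tolist())
# tool-down orientations: tool x axis at yaw a
def down(a):
    c,s=np.cos(a),np.sin(a)
    return R.from_matrix(np.array([[c,s,0],[s,-c,0],[0,0,-1]])).as_rotvec()
for yaw in (95,-85,67,-113):
    for p in ((.47,.16,.3),(.55,.2,.3),(.47,-.17,.25),(.55,.05,.1)):
        print(yaw,p,None if (q:=kin.solve_ik(p,down(np.radians(yaw)))) is None else np.round(q,2))
```

```text
[[0.0016, -0.9584, -0.2856, 0.0768], [1.0, 0.0019, -0.0007, -0.0007], [0.0012, -0.2856, 0.9584, -0.1474], [0.0, 0.0, 0.0, 1.0]]
[[0.925, -0.379, -0.0], [-0.379, -0.925, -0.001], [0.0, 0.001, -1.0]]
95 (0.47, 0.16, 0.3) [ 0.72  0.02 -0.27  0.   -1.28  2.5 ]
95 (0.55, 0.2, 0.3) [ 0.68  0.18 -0.09  0.   -1.3   2.55]
95 (0.47, -0.17, 0.25) None
95 (0.55, 0.05, 0.1) [ 0.45  0.29 -0.44  0.   -0.84  2.78]
-85 (0.47, 0.16, 0.3) [ 0.72  0.02 -0.27  0.   -1.28 -0.64]
-85 (0.55, 0.2, 0.3) [ 0.68  0.18 -0.09  0.   -1.3  -0.6 ]
-85 (0.47, -0.17, 0.25) [ 0.05  0.06 -0.35  0.   -1.17  0.04]
-85 (0.55, 0.05, 0.1) [ 0.45  0.29 -0.44  0.   -0.84 -0.36]
67 (0.47, 0.16, 0.3) [ 0.72  0.02 -0.27 -0.   -1.28  2.02]
67 (0.55, 0.2, 0.3) [ 0.68  0.18 -0.09 -0.   -1.3   2.06]
67 (0.47, -0.17, 0.25) [ 0.05  0.06 -0.35 -0.   -1.17  2.69]
67 (0.55, 0.05, 0.1) [ 0.45  0.29 -0.44 -0.   -0.84  2.29]
-113 (0.47, 0.16, 0.3) [ 0.72  0.02 -0.27  0.   -1.28 -1.13]
-113 (0.55, 0.2, 0.3) [ 0.68  0.18 -0.09  0.   -1.3  -1.08]
-113 (0.47, -0.17, 0.25) [ 0.05  0.06 -0.35  0.   -1.17 -0.45]
-113 (0.55, 0.05, 0.1) [ 0.45  0.29 -0.44  0.   -0.84 -0.85]
```

Run:
```python
from h import *
_,K1,W1=cam("top");_,K2,W2=cam("scene")
def tri(a,b):
    A=[]
    for (u,v),K,W in((a,K1,W1),(b,K2,W2)):
        P=np.array([[K[0],0,K[2]],[0,K[1],K[3]],[0,0,1]])@np.linalg.inv(W)[:3]; A.append(P)
    X=cv2.triangulatePoints(A[0],A[1],np.array(a,float).reshape(2,1),np.array(b,float).reshape(2,1)).ravel();X=X[:3]/X[3]
    print(X.round(3), proj(X,K1,W1),proj(X,K2,W2))
tri((375,20),(400,40))
tri((186,170),(213,167))  # knob
def down(a):
    c,s=np.cos(a),np.sin(a)
    return R.from_matrix(np.array([[c,s,0],[s,-c,0],[0,0,-1]])).as_rotvec()
for yaw in(95,100,105):
  for y in(-.05,-.02,0,.03,.07):
    q=kin.solve_ik((.57,y,.08),down(np.radians(yaw)));print(yaw,y,None if q is None else np.round(q,2))
```

```text
[ 0.761 -0.251  0.531] (np.float64(429.10199877603725), np.float64(-10.09792892266745)) (np.float64(381.5653172894141), np.float64(46.875827526580736))
[0.568 0.241 0.08 ] (np.float64(185.7415176036906), np.float64(170.18324144056479)) (np.float64(213.14425571326052), np.float64(167.00400509238423))
95 -0.05 [ 0.25  0.34 -0.41  0.   -0.81  2.97]
95 -0.02 [ 0.31  0.34 -0.42  0.   -0.81  2.92]
95 0 [ 0.34  0.34 -0.42  0.   -0.81  2.89]
95 0.03 [ 0.4   0.34 -0.42  0.   -0.81  2.83]
95 0.07 [ 0.46  0.35 -0.41  0.   -0.82  2.77]
100 -0.05 None
100 -0.02 [ 0.31  0.34 -0.42  0.   -0.81  3.01]
100 0 [ 0.34  0.34 -0.42  0.   -0.81  2.97]
100 0.03 [ 0.4   0.34 -0.42  0.   -0.81  2.92]
100 0.07 [ 0.46  0.35 -0.41  0.   -0.82  2.85]
105 -0.05 None
105 -0.02 None
105 0 None
105 0.03 [ 0.4   0.34 -0.42  0.   -0.81  3.01]
105 0.07 [ 0.46  0.35 -0.41  0.   -0.82  2.94]
```

```bash
cat >> h.py <<'E'
def down(deg):
    a=np.radians(deg);c,s=np.cos(a),np.sin(a)
    return R.from_matrix(np.array([[c,s,0],[s,-c,0],[0,0,-1]])).as_rotvec()
E
python3 - <<'E'
from h import *
r.reach([.55,.17,.24],down(95))
f,K,W=cam("wrist");cv2.imwrite("pics/w1.png",f);np.savez("w1.npz",K=K,W=W)
r.reach([.47,-.17,.22],down(67))
f,K,W=cam("wrist");cv2.imwrite("pics/w2.png",f);np.savez("w2.npz",K=K,W=W)
print(get_obs()["time_s"])
E
```

```text
4.2083
```

View pics/w1.png

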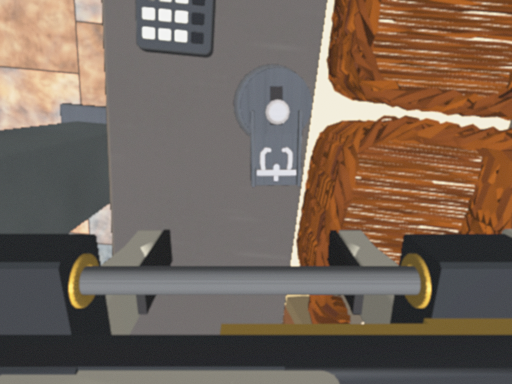

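View pics/w2.png

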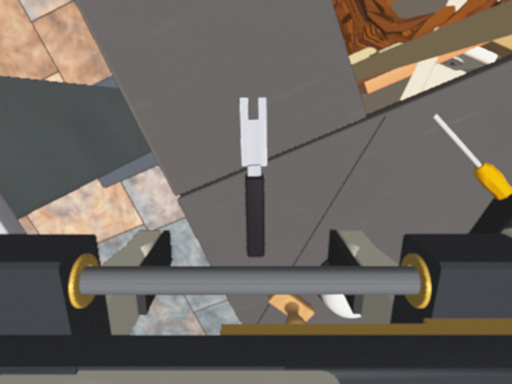

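Run:
```python
from h import *
for n,box in(("w1",(95,225,195,335)),("w2",(85,265,215,300))):
    f=cv2.imread(f"pics/{n}.png")
    y0,y1,x0,x1=box
    c=cv2.resize(f[y0:y1,x0:x1],None,fx=5 if n=="w1" else 3,fy=5 if n=="w1" else 3,interpolation=cv2.INTER_CUBIC)
    if n=="w1": c=c[:600]
    cv2.imwrite(f"pics/{n}c.png",c)
d=np.load("w2.npz");K,W=d["K"],d["W"];f=cv2.imread("pics/w2.png").astype(int)
print("steps",W[:3,3])
g=f.sum(2)
reg=np.zeros(g.shape,bool);reg[90:265,220:290]=1
st=(g>390)&reg; bl=(g<110)&reg
for nm,m,z in(("steel",st,.0185),("black",bl,.032)):
    n,l,s,c=cv2.connectedComponentsWithStats(m.astype(np.uint8));i=1+np.argmax(s[1:,4]);m=l==i
    v,u=np.nonzero(m)
    P=np.array([onplane(a,b,K,W,z)[:2] for a,b in zip(u,v)])
    mu=P.mean(0);_,_,V=np.linalg.svd(P-mu,full_matrices=False);ax=V[0]*np.sign(V[0][1])
    t=(P-mu)@ax;w=(P-mu)@[-ax[1],ax[0]]
    print(nm,s[i],"mean",mu.round(4),"yaw",np.degrees(np.arctan2(ax[1],ax[0])).round(2),"t",t.min().round(4),t.max().round(4),"w",w.min().round(4),w.max().round(4),"lo",(mu+ax*t.min()).round(4),"hi",(mu+ax*t.max()).round(4))
```

```text
steps [ 0.500497   -0.09744449  0.36753115]
steel [ 239   97   29   80 1881] mean [ 0.4899 -0.1342] yaw 69.07 t -0.0445 0.0431 w -0.0155 0.0155 lo [ 0.474  -0.1758] hi [ 0.5053 -0.094 ]
black [246 177   7   3  10] mean [ 0.4677 -0.172 ] yaw 155.43 t -0.0042 0.0025 w -0.001 0.0013 lo [ 0.4716 -0.1738] hi [ 0.4655 -0.171 ]
```

View pics/w1c.png

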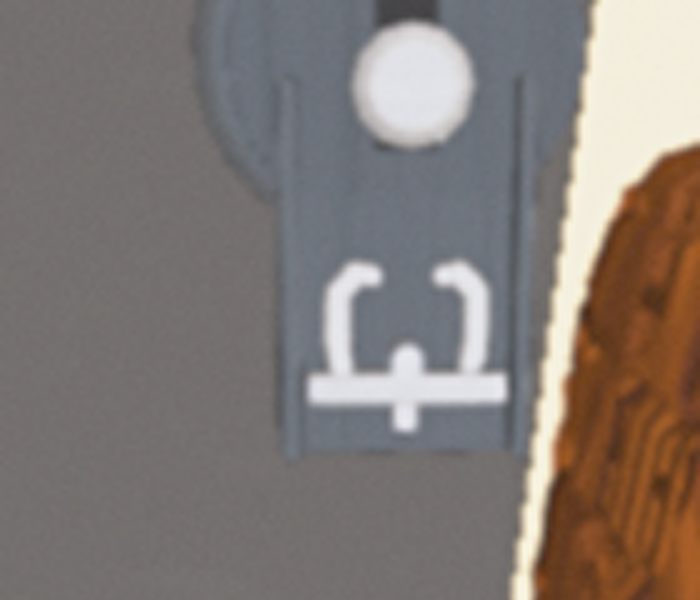

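View pics/w2c.png

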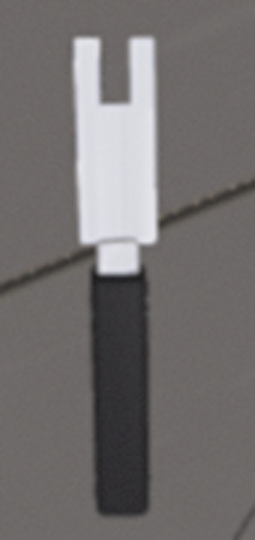

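Run:
```python
from h import *
d=np.load("w2.npz");K,W=d["K"],d["W"];f=cv2.imread("pics/w2.png").astype(int);g=f.sum(2)
print(g[215,238:275])
reg=np.zeros(g.shape,bool);reg[172:262,235:280]=1
for th in(180,210,240):
    m=(g<th)&reg
    n,l,s,c=cv2.connectedComponentsWithStats(m.astype(np.uint8));i=1+np.argmax(s[1:,4]);v,u=np.nonzero(l==i)
    P=np.array([onplane(a,b,K,W,.032)[:2] for a,b in zip(u,v)])
    mu=P.mean(0);_,_,V=np.linalg.svd(P-mu,full_matrices=False);ax=V[0]*np.sign(V[0][1])
    t=(P-mu)@ax;w=(P-mu)@[-ax[1],ax[0]]
    print(th,s[i],mu.round(4),"yaw",np.degrees(np.arctan2(ax[1],ax[0])).round(2),np.ptp(t).round(4),np.ptp(w).round(4),"mid",(mu+ax*(t.min()+t.max())/2).round(4))
d=np.load("w1.npz");K,W=d["K"],d["W"];f=cv2.imread("pics/w1.png").astype(int);g=f.sum(2);print("cam",W[:3,3])
for v in(118,130,140,150,160,170,180): print(v,g[v,245:310].tolist())
m=((g>520)).astype(np.uint8);m[:,:195]=0;m[:,300:]=0;m[:95]=0;m[190:]=0
n,l,s,c=cv2.connectedComponentsWithStats(m)
for i in range(1,n):
    if s[i,4]>30: print(s[i],c[i])
```

```text
[319 317 314 313 322 313 313 273 181 127 135 147 147 145 147 147 147 161
 152 157 155 159 153 155 137 149 219 294 321 325 322 321 320 323 321 314
 315]
180 [ 245  175   20   82 1377] [ 0.4572 -0.2164] yaw 68.22 0.0995 0.0209 mid [ 0.4566 -0.2179]
210 [ 245  174   20   83 1457] [ 0.457  -0.2168] yaw 68.61 0.1007 0.0211 mid [ 0.4567 -0.2175]
240 [ 245  174   20   83 1537] [ 0.4571 -0.2167] yaw 68.33 0.1011 0.0221 mid [ 0.4569 -0.2173]
cam [0.54305381 0.24816323 0.38738542]
118 [347, 344, 341, 328, 317, 310, 344, 361, 353, 335, 337, 350, 342, 342, 342, 346, 342, 344, 339, 331, 327, 378, 477, 537, 556, 595, 634, 667, 678, 683, 683, 680, 683, 681, 685, 683, 682, 680, 663, 642, 617, 591, 519, 404, 337, 338, 339, 345, 340, 346, 341, 348, 315, 287, 321, 356, 352, 342, 333, 336, 339, 340, 339, 326, 338]
130 [309, 326, 338, 340, 333, 332, 347, 362, 351, 342, 346, 346, 347, 346, 350, 353, 344, 344, 338, 333, 333, 336, 331, 341, 349, 348, 346, 345, 347, 337, 345, 345, 349, 351, 342, 350, 346, 340, 343, 345, 348, 354, 347, 349, 346, 346, 340, 347, 348, 347, 349, 340, 284, 263, 326, 361, 344, 323,
[... 1085 characters left out ...]
 412, 552, 598, 604, 612, 637, 654, 663, 657, 636, 617, 611, 620, 623, 624, 624, 633, 662, 680, 689, 689, 682, 676, 658, 639, 641, 638, 637, 640, 642, 651, 659, 667, 661, 654, 645, 641, 651, 662, 608, 418, 277, 323, 370, 379, 344, 360, 522, 686, 713, 696, 611, 419, 256]
180 [335, 344, 342, 342, 329, 299, 306, 337, 359, 345, 322, 343, 349, 346, 350, 353, 360, 352, 347, 347, 355, 347, 354, 354, 347, 349, 357, 356, 442, 576, 645, 656, 595, 462, 366, 347, 348, 350, 359, 357, 354, 355, 356, 354, 357, 356, 355, 354, 357, 349, 329, 278, 287, 349, 354, 334, 341, 506, 679, 712, 682, 536, 331, 219, 203]
[266 100  23  24 428] [277.35747664 111.36448598]
[257 147  39  34 530] [275.95283019 165.36603774]
```

Run:
```python
from h import *
d=np.load("w1.npz");K,W=d["K"],d["W"]
rows=np.array([118,130,140,150,160,170,180.])
L=np.array([249.8,250,249.6,250,250.2,250.4,250.2]);Rr=np.array([297.8,297.7,297.3,297,297,297,296.3])
def line(u,z):
    P=np.array([onplane(a,b,K,W,z)[:2] for a,b in zip(u,rows)])
    mu=P.mean(0);_,_,V=np.linalg.svd(P-mu);ax=V[0]*np.sign(V[0][1]);return mu,ax,np.degrees(np.arctan2(ax[1],ax[0]))
for u in(L,Rr):print(line(u,.0775))
yaw=np.mean([line(L,.0775)[2],line(Rr,.0775)[2]]);print("yaw",yaw)
ex=np.array([np.cos(np.radians(yaw)),np.sin(np.radians(yaw))]);ey=np.array([-ex[1],ex[0]])
for nm,(u,v),z in(("cap",(277.4,111.4),.09),("railL",(L.mean(),rows.mean()),.0775),("railR",(Rr.mean(),rows.mean()),.0775),("end",(275.5,185.4),.074),("railendsL",(252.5,110.5),.081),("railendR",(299.2,110.5),.081),
  ("barrearL",(256.5,175.6),.082),("barrearR",(296.2,175.6),.082),("barfrontL",(257,169.9),.082),("earend",(276,181),.082),("jawtipL",(267,147.3),.082),("jawtipR",(286,147.3),.082)):
    p=onplane(u,v,K,W,z);print(nm,p.round(4),"along",(p[:2]@ex).round(4),"across",(p[:2]@ey).round(4))
```

```text
(array([0.54798485, 0.20172944]), array([-0.0983234 ,  0.99515452]), np.float64(95.64263255853326))
(array([0.59495047, 0.20590881]), array([-0.11073451,  0.99385002]), np.float64(96.35765852366993))
yaw 96.0001455411016
cap [0.5699 0.2417 0.09  ] along 0.1808 across -0.592
railL [0.5479 0.2021 0.0775] along 0.1437 across -0.5661
railR [0.5949 0.2063 0.0775] along 0.143 across -0.6132
end [0.5779 0.1667 0.074 ] along 0.1054 across -0.5921
railendsL [0.5469 0.2402 0.081 ] along 0.1817 across -0.569
railendR [0.5913 0.2441 0.081 ] along 0.181 across -0.6136
barrearL [0.5567 0.1773 0.082 ] along 0.1181 across -0.5722
barrearR [0.5967 0.1808 0.082 ] along 0.1175 across -0.6123
barfrontL [0.5567 0.1832 0.082 ] along 0.124 across -0.5728
earend [0.577  0.1735 0.082 ] along 0.1122 across -0.5919
jawtipL [0.5643 0.2066 0.082 ] along 0.1465 across -0.5828
jawtipR [0.5829 0.2083 0.082 ] along 0.1462 across -0.6015
```

Run:
```python
from h import *
a=cv2.resize(cv2.imread("pics/top0.png")[90:190,150:340],None,fx=4,fy=4,interpolation=cv2.INTER_CUBIC)
b=cv2.resize(cv2.imread("pics/scene0.png")[100:250,200:370],None,fx=4,fy=4,interpolation=cv2.INTER_CUBIC)
cv2.imwrite("pics/a.png",a);cv2.imwrite("pics/b.png",b)
```

```text
(no output)
```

View pics/a.png

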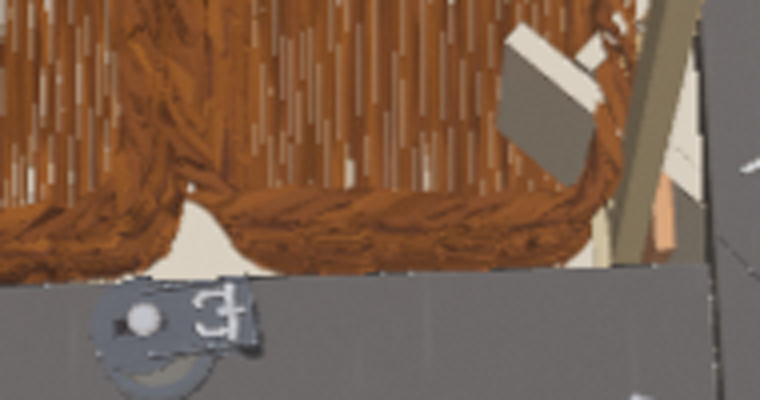

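View pics/b.png

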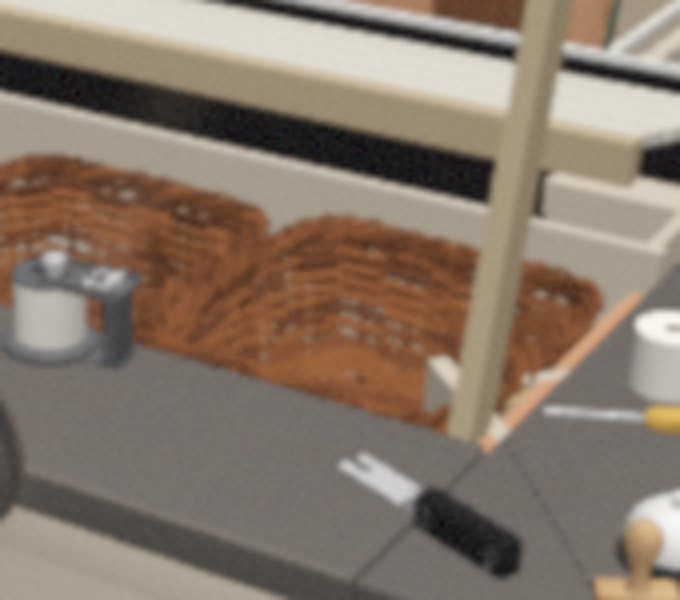

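Run:
```python
from h import *
g=np.array([.4572,-.2167])
a=68.5
r.reach([*g,.08],down(a))
r.movel([*g,.0145],speed=.1)
claw.gripper_to(0.0)
o=get_obs();print(o["opening"],o["tcp_pos"],o["time_s"],o["contact_force"])
r.movel([*g,.13],speed=.15)
r.hold(.1)
o=get_obs();print(o["opening"],o["time_s"],o["contact_force"])
f,K,W=cam("wrist");cv2.imwrite("pics/w3.png",f);np.savez("w3.npz",K=K,W=W)
```

```text
0.2521101903107484 [ 0.45720505 -0.21670402  0.01447094] 6.7083 [ 0.1625396  -0.79426767 -0.2943115 ]
0.24784460882921908 7.725 [ 0.46998356 -0.69772307 -1.84784724]
```

View pics/w3.png

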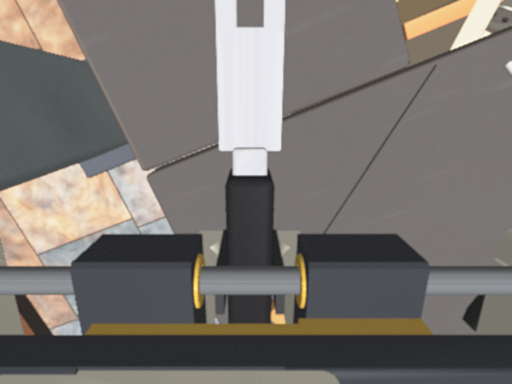

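Run:
```python
from h import *
f=grab_frame("wrist");C=np.array(f["tool_from_camera"]);d=np.load("w3.npz");K=d["K"]
for nm,u,v in(("base",250.5,151),("notchbottom",250.5,27),("L@145",219.5,145),("R@145",281.5,145),("L@10",216.5,10),("R@10",285,10)):
    p=onplane(u,v,K,C,-.004);print(nm,p.round(4))
```

```text
base [ 0.056   0.0001 -0.004 ]
notchbottom [ 1.077e-01 -1.000e-04 -4.000e-03]
L@145 [ 0.0587 -0.0142 -0.004 ]
R@145 [ 0.0588  0.0143 -0.004 ]
L@10 [ 0.1139 -0.014  -0.004 ]
R@10 [ 0.114   0.0141 -0.004 ]
```

```bash
cat >> h.py <<'E'
ex=np.array([np.cos(np.radians(96)),np.sin(np.radians(96))]);ey=np.array([-ex[1],ex[0]])
def G(al,ac=-.592): return al*ex+ac*ey
E
python3 - <<'E'
from h import *
r.reach([.46,.0,.15],down(96))
p=G(-.040)
r.movel([*p,.14],speed=.2)
r.movel([*p,.0775],speed=.1)
r.hold(.2)
o=get_obs();print(o["tcp_pos"],R.from_rotvec(o["tool_rot"]).as_matrix().round(3).tolist(),o["time_s"],o["contact_force"])
for n in("wrist","scene","top"):
    f,K,W=cam(n);cv2.imwrite(f"pics/{n}4.png",f)
    if n=="wrist":np.savez("w4.npz",K=K,W=W); cv2.imwrite("pics/w4c.png",cv2.resize(f[0:150,170:330],None,fx=4,fy=4,interpolation=cv2.INTER_CUBIC))
    if n=="scene": cv2.imwrite("pics/s4c.png",cv2.resize(f[130:220,180:280],None,fx=6,fy=6,interpolation=cv2.INTER_CUBIC))
E
```

```text
[0.5933889  0.02226038 0.07824514] [[-0.105, 0.995, 0.001], [0.995, 0.105, 0.0], [0.0, 0.001, -1.0]] 10.5 [-0.47119766  0.01885012 -1.0848974 ]
```

View pics/w4c.png

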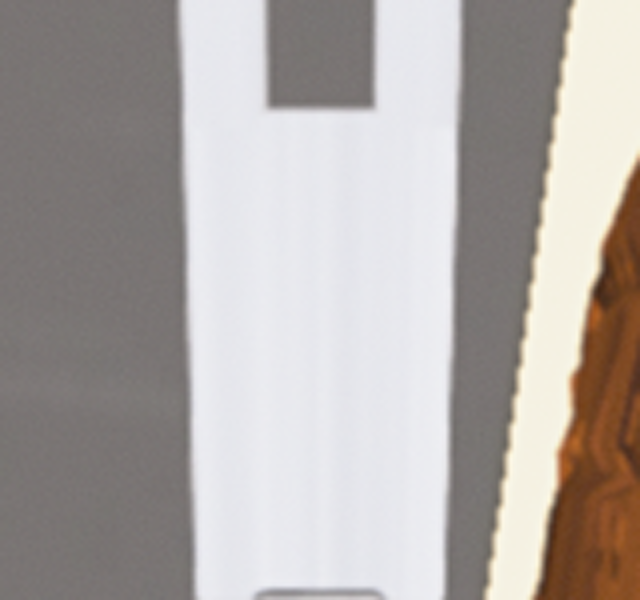

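View pics/s4c.png

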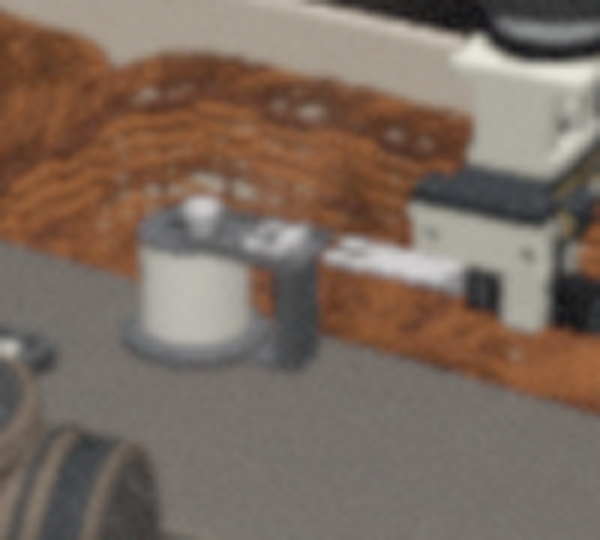

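Run:
```python
from h import *
f=cv2.imread("pics/top4.png");cv2.imwrite("pics/t4c.png",cv2.resize(f[140:200,160:260],None,fx=7,fy=7,interpolation=cv2.INTER_CUBIC))
s=cv2.imread("pics/scene4.png");cv2.imwrite("pics/s4d.png",cv2.resize(s[150:195,200:265],None,fx=12,fy=12,interpolation=cv2.INTER_CUBIC))
_,K1,W1=cam("top");_,K2,W2=cam("scene")
for n,al,ac,z in(("tinetopL",.093,-.5775,.0805),("tinetopR",.093,-.6065,.0805),("guideendL",.1055,-.5705,.074),("guideendR",.1055,-.6135,.074),("railtopL",.1055,-.5705,.081),("clipbackL",.1178,-.572,.082),("clipbackR",.1178,-.612,.082),("blade60L",.018,-.5775,.0805)):
    p=np.append(G(al,ac),z);a=proj(p,K1,W1);b=proj(p,K2,W2)
    print(n,"top",((a[0]-160)*7,(a[1]-140)*7),"scene",((b[0]-200)*12,(b[1]-150)*12))
```

```text
tinetopL top (np.float64(403.0538667110328), np.float64(212.9480937960655)) scene (np.float64(399.5420606887875), np.float64(275.5409605747733))
tinetopR top (np.float64(394.4174302991056), np.float64(141.9890501651292)) scene (np.float64(443.7876843289217), np.float64(239.35440178611043))
guideendL top (np.float64(375.751774260121), np.float64(237.70324497504552)) scene (np.float64(350.3990104359848), np.float64(296.143562913962))
guideendR top (np.float64(363.2090710730345), np.float64(133.08126422924815)) scene (np.float64(416.4767177065644), np.float64(242.4835563205536))
railtopL top (np.float64(373.6203158169583), np.float64(234.1695242805712)) scene (np.float64(350.52048513134605), np.float64(274.39739676046077))
clipbackL top (np.float64(341.9665334969804), np.float64(234.15482030683566)) scene (np.float64(315.53339374760105), np.float64(261.1203710554448))
clipbackR top (np.float64(330.41018577239504), np.float64(136.11834823363637)) scene (np.float64(377.64265131207117), np.float64(211.83230267350484))
blade60L top (np.float64(591.2514988541345), np.float64(187.40972426140453)) scene (np.float64(632.3116233904624), np.float64(326.99876657164236))
```

View pics/t4c.png

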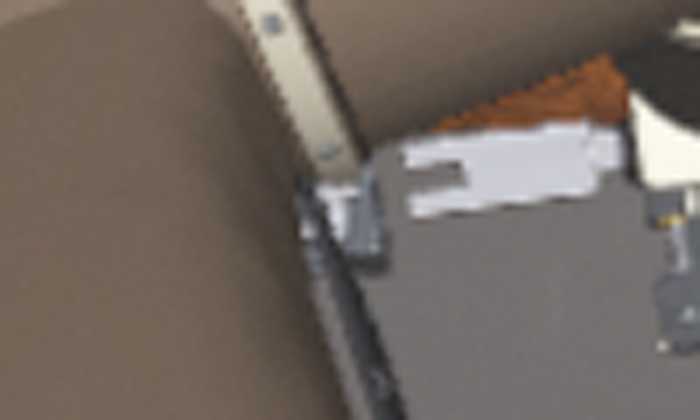

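View pics/s4d.png

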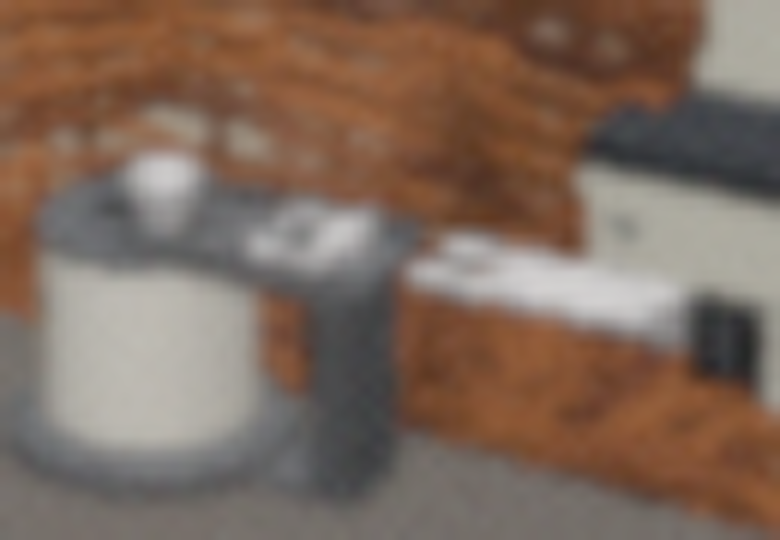

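```bash
cat >> h.py <<'E'
def fx(n=5):
    F=[]
    for _ in range(n):
        r.hold(.02); F.append(get_obs()["contact_force"])
    F=np.mean(F,0); return np.array([F[:2]@ex,F[:2]@ey,F[2]])
def al(): 
    o=get_obs(); return np.array([o["tcp_pos"][:2]@ex,o["tcp_pos"][:2]@ey,o["tcp_pos"][2]])
E
python3 - <<'E'
from h import *
Z=.0765
r.movel([*G(-.040),Z],speed=.05); r.hold(.2)
b=fx(8);print("base",b.round(2),al().round(4),get_obs()["time_s"])
np.save("b.npy",b)
for a in(-.025,-.018,-.013,-.008,-.003,.002):
    r.movel([*G(a),Z],speed=.03); f=fx(4)-b; print(a,al().round(4),f.round(2),round(get_obs()["time_s"],2))
    if abs(f).max()>4: print("STOP");break
f,K,W=cam("wrist");cv2.imwrite("pics/w5.png",f)
E
```

```text
base [ 0.2  -0.29 -0.71] [-0.04   -0.592   0.0765] 11.3333
-0.025 [-0.025  -0.592   0.0765] [-0.34  0.66 -0.17] 12.05
-0.018 [-0.0179 -0.592   0.0765] [-0.47  0.47 -0.26] 12.5
-0.013 [-0.0129 -0.592   0.0765] [-0.06  0.65  0.32] 12.88
-0.008 [-0.0079 -0.592   0.0765] [-0.14  0.04  0.04] 13.27
-0.003 [-0.0029 -0.592   0.0765] [-0.06  0.32 -0.31] 13.65
0.002 [ 0.0021 -0.592   0.0765] [-0.06 -0.05 -0.12] 14.03
```

View pics/w5.png

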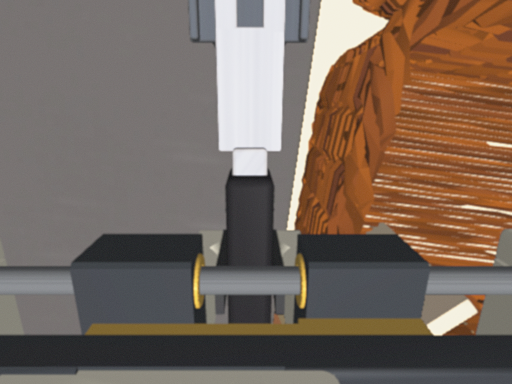

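Run:
```python
from h import *
Z=.0765;b=np.load("b.npy")
a=.002
while a<.0245:
    a+=.001
    r.movel([*G(a),Z],speed=.01); f=fx(3)-b; print(round(a,4),al().round(4),f.round(2),round(get_obs()["time_s"],2))
    if abs(f[0])>7.5 or abs(f).max()>9: print("STOP");break
```

```text
0.003 [ 0.003  -0.592   0.0765] [-0.14  0.27 -0.6 ] 14.38
0.004 [ 0.004  -0.592   0.0765] [-0.54  0.59  0.44] 14.68
0.005 [ 0.0051 -0.592   0.0765] [-0.06 -0.21 -0.39] 14.98
0.006 [ 0.006  -0.592   0.0765] [-0.48  0.66 -0.23] 15.28
0.007 [ 0.007  -0.592   0.0765] [-0.2   0.19  0.16] 15.58
0.008 [ 0.008  -0.592   0.0765] [ 0.02  0.41 -0.04] 15.88
0.009 [ 0.009  -0.592   0.0765] [-0.11  0.15  0.09] 16.18
0.01 [ 0.01   -0.592   0.0765] [ 0.08  0.2  -0.1 ] 16.48
0.011 [ 0.0111 -0.592   0.0765] [-0.39  0.43 -0.09] 16.78
0.012 [ 0.0121 -0.592   0.0765] [-0.82  0.6  -0.29] 17.08
0.013 [ 0.013  -0.592   0.0765] [ 0.    1.03 -0.04] 17.38
0.014 [ 0.0141 -0.592   0.0765] [ 0.15  0.33 -0.2 ] 17.68
0.015 [ 0.0148 -0.5919  0.0765] [-2.52 -0.09  0.25] 17.98
0.016 [ 0.0158 -0.5919  0.0765] [-4.3   1.05  0.41] 18.28
0.017 [ 0.0169 -0.5919  0.0764] [-4.36  0.43  0.58] 18.58
0.018 [ 0.0182 -0.592   0.0764] [-2.77  0.43 -0.41] 18.88
0.019 [ 0.0195 -0.5922  0.0765] [-0.46 -0.12 -0.08] 19.18
0.02 [ 0.0202 -0.5921  0.0765] [-0.72  0.25  0.23] 19.48
0.021 [ 0.0213 -0.5921  0.0765] [-0.82  0.04  0.26] 19.78
0.022 [ 0.0221 -0.592   0.0765] [-0.17 -0.04  0.29] 20.08
0.023 [ 0.0231 -0.592   0.0765] [-0.09  0.27 -0.47] 20.38
0.024 [ 0.0241 -0.592   0.0765] [-0.51 -0.38 -0.36] 20.68
0.025 [ 0.0251 -0.592   0.0765] [-0.28  0.75 -0.16] 20.98
```

Run:
```python
from h import *
Z=.0765;b=np.load("b.npy")
a=.025
while a<.034:
    a+=.0002
    r.movel([*G(a),Z],speed=.005); f=fx(3)-b; print(round(a,4),al().round(4),f.round(2),round(get_obs()["time_s"],2))
    if f[0]<-3.5: print("STOP");break
```

```text
0.0252 [ 0.0252 -0.592   0.0765] [-0.04  0.45 -0.24] 21.28
0.0254 [ 0.0254 -0.592   0.0765] [-0.2   0.2   0.54] 21.58
0.0256 [ 0.0256 -0.592   0.0765] [-0.37  0.19 -0.1 ] 21.88
0.0258 [ 0.0258 -0.592   0.0765] [-0.45  0.19 -0.26] 22.18
0.026 [ 0.026  -0.592   0.0765] [-0.15  0.35 -0.62] 22.48
0.0262 [ 0.0262 -0.592   0.0765] [-0.69  0.24 -0.05] 22.78
0.0264 [ 0.0264 -0.592   0.0765] [-0.03  0.3  -0.4 ] 23.08
0.0266 [ 0.0266 -0.592   0.0765] [ 0.09  0.2  -0.15] 23.38
0.0268 [ 0.0268 -0.592   0.0765] [-0.04  0.35 -0.22] 23.68
0.027 [ 0.027  -0.592   0.0765] [ 0.01 -0.08 -0.27] 23.98
0.0272 [ 0.0272 -0.592   0.0765] [ 0.09  0.23 -0.31] 24.28
0.0274 [ 0.0274 -0.592   0.0765] [ 0.15 -0.08 -0.05] 24.58
0.0276 [ 0.0276 -0.592   0.0765] [ 0.1   0.2  -0.25] 24.88
0.0278 [ 0.0278 -0.592   0.0765] [-0.11  0.07  0.24] 25.18
0.028 [ 0.028  -0.592   0.0765] [-0.28  0.35 -0.36] 25.48
0.0282 [ 0.0282 -0.592   0.0765] [-0.22  0.5  -0.15] 25.78
0.0284 [ 0.0283 -0.5919  0.0765] [-1.77 -0.07  0.08] 26.08
0.0286 [ 0.0284 -0.5919  0.0765] [-3.57 -0.21  0.63] 26.38
STOP
```

Run:
```python
from h import *
Z=.0765;b=np.load("b.npy")
a=.0286
while a<.031:
    a+=.0001
    r.movel([*G(a),Z],speed=.005); f=fx(5)-b; print(round(a,4),al().round(5),f.round(2),round(get_obs()["time_s"],2))
    if f[0]<-10.4: break
f=fx(15)-b;print("pressed",f.round(2))
for n in("wrist","scene","top"):
    g,K,W=cam(n);cv2.imwrite(f"pics/{n}6.png",g)
r.movel([*G(.0275),Z],speed=.01)
print((fx(5)-b).round(2),get_obs()["time_s"])
```

```text
0.0287 [ 0.02847 -0.59193  0.07649] [-5.2   0.01  0.22] 26.72
0.0288 [ 0.0285  -0.59189  0.07648] [-5.87  0.    0.57] 27.05
0.0289 [ 0.02852 -0.59188  0.07649] [-6.04  0.19  0.51] 27.38
0.029 [ 0.02852 -0.59184  0.07648] [-6.57  0.15  0.53] 27.72
0.0291 [ 0.02854 -0.59182  0.0765 ] [-7.1   0.03  0.84] 28.05
0.0292 [ 0.02854 -0.5918   0.07651] [-7.5   0.02  0.67] 28.38
0.0293 [ 0.02859 -0.59181  0.07651] [-7.32 -0.37  0.81] 28.72
0.0294 [ 0.02858 -0.59178  0.07649] [-7.83 -0.25  0.86] 29.05
0.0295 [ 0.02862 -0.59175  0.07651] [-8.68 -0.19  0.37] 29.38
0.0296 [ 0.02861 -0.59174  0.07655] [-8.97 -0.51  0.6 ] 29.72
0.0297 [ 0.02863 -0.59174  0.07655] [-9.34 -0.19  0.85] 30.05
0.0298 [ 0.02864 -0.59172  0.07654] [-9.82 -0.6   0.84] 30.38
0.0299 [ 0.02865 -0.59171  0.07653] [-9.91 -0.24  1.16] 30.72
0.03 [ 0.02866 -0.59165  0.07653] [-10.8   -0.3    0.97] 31.05
pressed [-10.72  -0.55   1.18]
[ 0.03  0.41 -0.36] 31.9333
```

Run:
```python
from h import *
Z=.0765
r.movel([*G(-.045),Z],speed=.12)
r.movel([*G(-.045),.15],speed=.2)
r.movel([.46,-.02,.15],speed=.25)
g,K,W=cam("top");cv2.imwrite("pics/t7.png",g)
g2,K,W=cam("wrist");cv2.imwrite("pics/w7.png",g2)
g3,_,_=cam("scene")
c=[cv2.resize(x,(390,390),interpolation=cv2.INTER_CUBIC) for x in(g[145:205,160:220],g3[140:200,190:250])]
cv2.imwrite("pics/c7.png",np.hstack(c));print(get_obs()["time_s"],get_obs()["opening"])
```

```text
34.05 0.2471799927559838
```

View pics/c7.png

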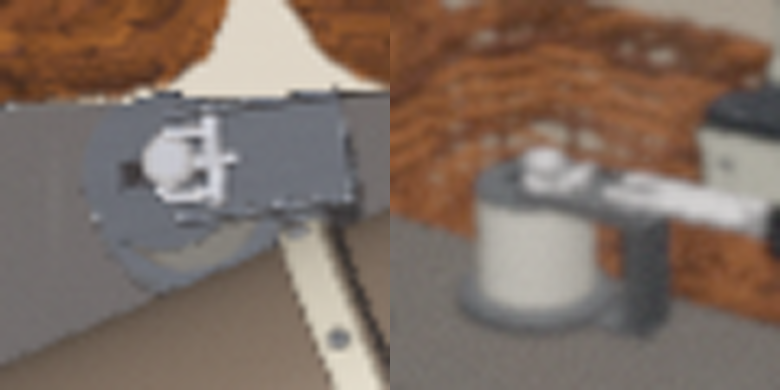

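View pics/t7.png

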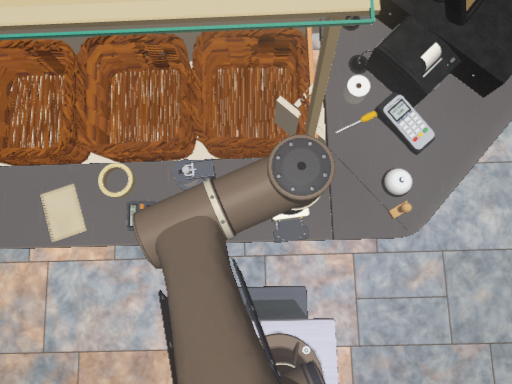

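Run:
```python
from h import *
g=np.array([.4572,-.2167])
r.reach([*g,.13],down(68.5))
r.movel([*g,.019],speed=.1); r.hold(.2)
b=fx(6);z=.019
while z>.0135:
    z-=.0005; r.movel([*g,z],speed=.01); f=fx(3)-b; print(round(z,4),get_obs()["tcp_pos"][2].round(4),f.round(2))
    if f[2]>2: break
print(get_obs()["time_s"])
claw.gripper_to(.7)
r.hold(.2)
r.movel([*g,.10],speed=.12)
r.movel([*g,.22],speed=.2)
r.reach([.47,-.17,.24],down(67))
f,K,W=cam("wrist");cv2.imwrite("pics/w8.png",f)
t,_,_=cam("top");cv2.imwrite("pics/t8.png",t)
print(get_obs()["time_s"])
```

```text
0.0185 0.0185 [-0.03 -0.2  -0.42]
0.018 0.018 [-0.43 -0.37  0.11]
0.0175 0.0175 [-0.23 -0.75 -0.52]
0.017 0.017 [-0.2  -0.66 -0.51]
0.0165 0.0165 [-0.08 -0.31 -0.35]
0.016 0.016 [-0.61 -0.11 -0.24]
0.0155 0.0155 [-0.59 -0.29 -0.47]
0.015 0.015 [-0.36 -0.24 -0.11]
0.0145 0.0145 [-0.19  0.14 -0.49]
0.014 0.0145 [1.24 1.26 6.52]
39.4167
42.5083
```

View pics/w8.png

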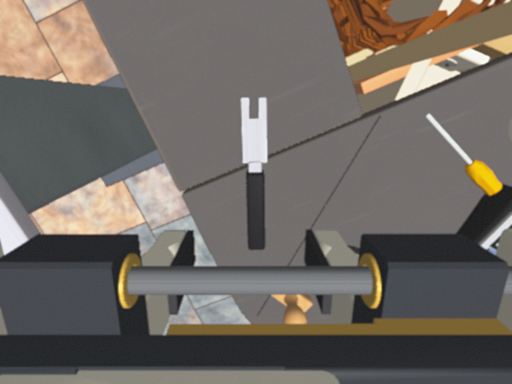

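View pics/t8.png

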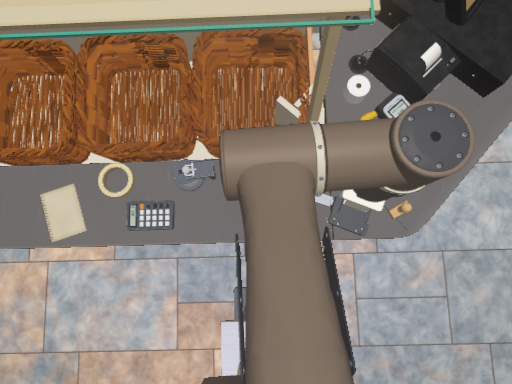

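Run:
```python
from h import *
r.reach([.55,.17,.24],down(95))
f,K,W=cam("wrist");cv2.imwrite("pics/w9.png",cv2.resize(f[95:195,220:330],None,fx=6,fy=6,interpolation=cv2.INTER_CUBIC))
for n,u,v in(): pass
np.savez("w9.npz",K=K,W=W);print(get_obs()["time_s"])
```

```text
43.875
```

View pics/w9.png

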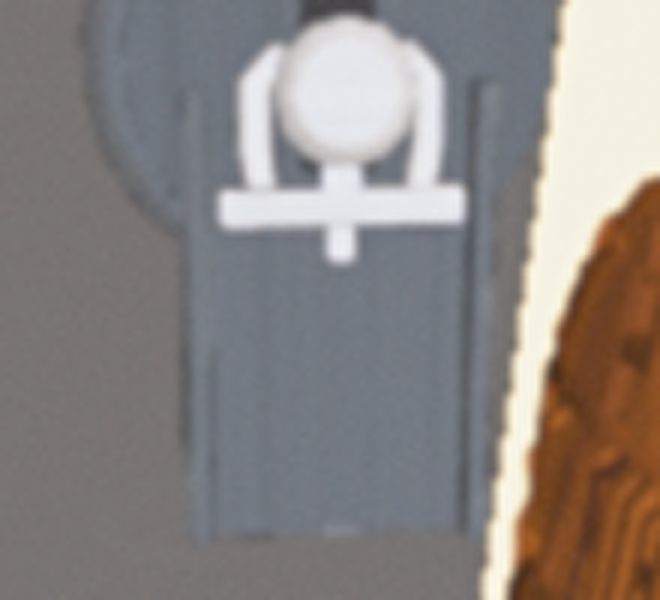

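Run:
```python
from h import *
d=np.load("w9.npz");p=onplane(276.8,132.7,d["K"],d["W"],.082)[:2];print(p@ex+.021-.1855,p@ey+.592)
workorder.hand_in();print(get_obs()["time_s"])
```

```text
-0.005509193977336957 -0.0001898674045279769
the job is handed in; nothing more can be done
the job is handed in; nothing more can be done
```

The clip is home on the spindle neck, the fork tool is back on the counter, and I handed the job in. My last clock reading before hand-in was 43.9 s of the 58 s allowed.

- **Pushing and snapping:** I pushed the clip along its guide with the fork. The force rose to about 4.4 N while the jaws spread, then fell back to about zero. I met the hard stop at about the predicted place and pressed at about 10.7 N. The highest averaged reading was 10.8 N, with readings scattering by about 0.5 N.
- **Clip position:** The last wrist picture puts the clip 5.5 mm short of `stand_seat` along the guide and 0.2 mm off across it. The limits are 7.4 mm and 3 mm. A rougher estimate from the push itself gave 3.5 to 4 mm short, so the two disagree by about 2 mm, about the calibration error. Both are inside the limit, the larger one by only about 2 mm.
- **Jaws:** I had no direct reading of the jaw angles. In the last picture both jaws look shut and symmetric round the neck, about as wide apart as at the start. That they spread on the way is judged only from the force rising and falling.
- **Fork tool:** It lies flat where I first picked it up, released, with the arm clear of everything. The last pictures show no sign that the other things on the counter moved, but I did not measure them. The counter bell, which the arm hid in the last top picture, still looked in place in the one before it.

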